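Slide the yellow fob over to the green peg

ROBOT

A 6-joint arm with a two-finger parallel gripper is mounted at the origin on the work surface. World frame = base frame: x ahead of the robot, y to its left, z up, the work surface at z = 0. Lengths are in m, angles in rad, forces in N, time in s.
With the tool pointing down it reaches from about 0.25 to 0.775 m from the base axis. Payload 4 kg.
Tool frame: the origin (TCP) lies on the centre line of the jaws, within the pads' length; the fingertips stand 14 mm ahead of it and the grasp point (between the pads) lies 5 mm behind it (robot.tcp_to_tips is the distance from the TCP to the fingertips, in m); z points along the fingers, y is the line along which they close (so a half turn about z gives the same grasp; the last joint's range is limited). The gripper opens to 94 mm and grips with 3 to 60 N. Pads are 16 mm wide; open, the fingers measure 119 mm over their backs; the gripper's body (75 mm by 177 mm) begins 78 mm behind the grasp point.
Start: joints at [1.232, 0.087, 1.371, -0, 1.684, -0.103], TCP at [0.128, 0.535, 0.22] pointing down, gripper open.
Joint ranges: [-3.1, 3.1], [-0.76, 2.03], [0.27, 2.55], [-1.08, 4.22], [0.17, 2.65], [-2.57, 2.57]. Speed limits (rad/s): [2.79, 2.79, 3.14, 3.14, 3.14, 3.14].

INTERFACE

Orientations are given as [roll, pitch, yaw] about the fixed x, y, z axes, in that order (R = Rz(yaw) Ry(pitch) Rx(roll)).
In Python, from bench import robot gives the robot as it stands.
- The arm moves only by the tool carry_out, never from a script. Its argument "increments" is a list of rows, each a list of 3 entries, a list of its own where there are three numbers: the closure in counts, from 0 (fully open) to 255 (shut), then the shift along the tool's x, y, z in mm, then the turn about the tool's z in degrees. In form: [[fingers, [dx, dy, dz], twist], ...]. A call has 1 to 8 rows; each row shifts and turns the commanded pose from where the row before left it, along the tool's axes as they then stand; what a row does not reach is not made up. A row lasts 1/10 s, in which the tool goes at most 50 mm and 8.59 degrees, less where a joint would pass 70% of its speed; a pose out of reach is approached as far as the arm can. A call with a gripper value outside its range is refused whole. The fingers move at their own pace and stop on an object; the grip force is fixed at half the most. Time passes only in rows, so rows that do not move let the fingers close. It gives the time, the measured TCP pose, the force, the opening and the grip force at its end, in the units of the state.
- robot.get_obs(): the state, without advancing time (a new reading comes with each control period).
- robot.snapshot(name): name is "side" or "top" or "wrist"; returns the picture (480x640x3 uint8, blue, green, red); there is no depth.
- robot.get_calibration(name): a dict with "vfov" (degrees; the focal length in pixels is half the picture's height over the tangent of half this angle, whatever the lens; pixels are square), "cx", "cy" (the principal point, pixels), "k1" (the pictures are not rectified: a ray, as slopes to the right and down, at radius r is drawn at 1 + k1 r^2 times it, then the intrinsics apply), "T" (4x4, takes a point from camera to world coordinates). Camera axes: x right, y down, z forward; pixel columns grow to the right and rows downward; lengths in m; the calibration is good to about 2 mm. A picture is of the moment at which its call begins: read the wrist's pose just before it. get_calibration takes no time and is no camera call; for the wrist camera it gives the pose at the moment of the call.
- robot.close_job(): hands the job in; it is judged then, once.
The state is a dict: "time": time; "joint_positions": joint angles; "qvel": joint speeds; "joint_torque": joint torques, N m; "tool_pos": TCP position; "ee_rot": TCP orientation; "wrist_force": force on the tool from outside, world axes, zero at the start; "wrist_torque": the same for the moment, N m; "width": finger opening in m; "finger_force": force on a finger pad.
Only numpy, scipy, OpenCV 4.12 (cv2) and the standard library are available. Lean on these libraries where they do the work, as an engineer would, in place of code of your own. Each camera call takes 0.05 s, during which the arm holds its last target. There are 200 camera calls.

TASK

The yellow horseshoe fob hangs on an end peg of the sloping key board; lift it off that peg and hang it straight on the free green peg in the middle. It is too wide and lies too flat to pick up, so press on it gently and slide it: up the board until it is clear of the pegs, across, and down again, keeping it flat on the board all the way and not letting it fall onto the peg. Leave the grey fob hanging where it is and do not disturb the trays' contents or the mug.

Things in the scene. Friction and masses are not known exactly. Their poses are not given: they have to be found in the camera images.
- key_board: wooden sloping key board 195 mm deep, 360 mm wide, 155 mm high, fixed to the sideboard. Origin: centre of its underside; x points to its high side, y to its left seen from its low front side, z up. The low front side is towards the robot
- board_face: the board's smooth, flat, rigid face: a 30 degree slope, 240 mm long up the slope, 360 mm wide. Origin: middle of its lower edge, on the surface; x up the slope, y level to its left, z straight out. Rails 12 mm proud along the lower edge (x 1 to 19 mm) and the upper (x 228 to 240). 12 mm pegs stand out of it at x 74 mm, y +115, 0, -115 mm, with 18 mm heads 13 to 17 mm above the face
- middle_peg (a point): foot of the green plastic middle peg, which is free (the end pegs are steel): on its axis, on the surface of the face; axes as board_face. A fob hung on it has its origin 80 mm up the face (6 mm above the peg's axis) and within 5 mm sideways
- yellow_fob: yellow horseshoe key fob with steel feet: flat rigid plate 100 x 90 x 10 mm, 105 to 210 g, flat on the face. Origin: on its underside, middle of the slot's upper end, the edge that rests on the peg; x to its closed end (up the slope when hung), y left, z out. Solid part x 0 to 45, y -45 to 45 mm; a flat ring (looks only) sticks out 20 mm beyond it
- yellow_press (a point): middle of the yellow fob's solid part, on its front face (fob x 24, y 0, z 10 mm): the place to press, axes as the fob. Hard plastic, slippery on the board (friction 0.18 to 0.27: it slides down if let go), but rubber fingertips hold it well: a steady press of 5 to 12 N drags it. Over 45 N, even at first touch, is rough: come down at 15 to 20 mm/s
- yellow_feet (a point): middle of the yellow fob's open lower end, on its underside (fob x -55 mm), between its two legs. The slot between them is 22 mm wide from fob x 0 to -32 and widens evenly to 44 mm here. The fob passes a peg sideways only once it is more than 58 mm up the face from its hung place
- grey_fob: grey fob of the same shape, size and axes, hanging on the other end peg; to be left alone
- tray_low: lower white ceramic tray 320 x 200 x 35 mm, fixed; origin at the centre of its underside
- tray_top: upper blue ceramic tray 170 x 200 x 30 mm on one half of the lower one, fixed; origin at the centre of its underside
- grey_remote: grey satellite remote 48 x 165 x 22 mm in the lower tray; origin at the centre of its underside, y along its length; leave alone
- black_remote: black remote 42 x 165 x 20 mm in the upper tray; origin at the centre of its underside, y along its length; leave alone
- ornament: chrome lighter-shaped ornament 36 x 75 x 14 mm lying in the upper tray; origin on its underside; leave alone
- pill_case: white pill case with a clear flip lid, 57 x 76 x 23 mm, in the upper tray; origin at the centre of its underside; leave alone
- mug: blue ceramic mug, rim radius 41 mm, 92 mm high, standing to the left of the key board; origin at the centre of its underside; leave alone
Mind the look-alikes: they are no part of the job. What is meant by the yellow_fob is not blue, and is the larger of those in its own colour.

How it is judged:
By the outcome, as a careful person would: the job done as asked, in the order asked, and still so for the second after the job is handed in, with the robot touching nothing.
It also fails if it takes over 54 s, if anything falls off the work surface, if the arm or the gripper's body presses on something with over 40 N, if the wrist force passes 120 N, or if a joint passes its speed limit or range.

## Working session

There is one attempt and no reset: what is moved stays moved. The work goes in short steps, Python scripts to look and compute and a tool call to move; the robot and the scene stay as the last step left them, time stands still between calls to the robot, and variables do not carry over. Pictures are saved under pics/ and viewed, at most 10 in all, crops included, and the job is handed in when it is done.

Besides the shell and the picture viewer there is one more tool, called after "Emit:" as name([rows], argument=value, ...), one row to a line, values as JSON. carry_out: Moves the arm, as the interface text tells. Its arguments: {"type":"object","properties":{"increments":{"type":"array","items":{"type":"array"}}},"required":["increments"]}

```bash
mkdir -p pics; ls
python3 - <<'E'
from bench import robot
import cv2,numpy as np
a=robot.snapshot("top");b=robot.snapshot("side")
cv2.imwrite("pics/top.png",a);cv2.imwrite("pics/side.png",b)
for n in("top","side"):print(n,robot.get_calibration(n))
print(robot.get_obs())
E
```

```text
pics
top {'vfov': 55.297061846936465, 'cx': 313.3725562184697, 'cy': 246.33121114762798, 'k1': -0.08561142998711165, 'T': array([[-2.17635378e-02, -9.90580963e-01,  1.35187664e-01,
         3.25815090e-01],
       [-9.99758471e-01,  2.19771017e-02,  8.74139974e-05,
        -2.30998518e-02],
       [-3.05762367e-03, -1.35153109e-01, -9.90820008e-01,
         1.34171988e+00],
       [ 0.00000000e+00,  0.00000000e+00,  0.00000000e+00,
         1.00000000e+00]])}
side {'vfov': 56.82321150107901, 'cx': 319.0946090661262, 'cy': 237.23958094524934, 'k1': -0.05899018438155693, 'T': array([[ 0.9016821 , -0.23469708,  0.36316205,  0.0475356 ],
       [-0.43237747, -0.49788055,  0.75177436, -0.87559346],
       [ 0.00437208, -0.83488457, -0.55040771,  0.70842809],
       [ 0.        ,  0.        ,  0.        ,  1.        ]])}
{'time': 0.1, 'joint_positions': array([ 1.23192861e+00,  8.78752130e-02,  1.37205974e+00,  1.28074005e-05,
        1.68358244e+00, -1.03103311e-01]), 'qvel': array([ 6.29983467e-04, -8.72312054e-05, -5.05435787e-03, -7.83334486e-04,
       -1.91033820e-04, -2.38962048e-04]), 'joint_torque': array([ 3.29289287e-03, -3.41253018e+01, -3.03302264e+01,  7.20062549e-02,
        3.03897355e-02, -8.47782985e-05]), 'tool_pos': array([0.12832512, 0.5343604 , 0.21844641]), 'ee_rot': array([-3.13967944e+00, -2.10756926e-04,  2.90582948e+00]), 'wrist_force': array([-0.2435141 ,  0.05349476,  0.79986004]), 'wrist_torque': array([-0.01771747, -0.01307898, -0.01573652]), 'finger_force': 0.0, 'width': 0.09428416313809435}
```

View pics/top.png

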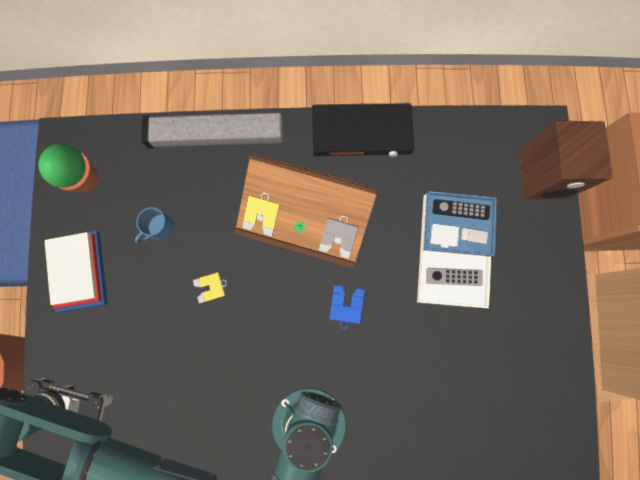

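View pics/side.png

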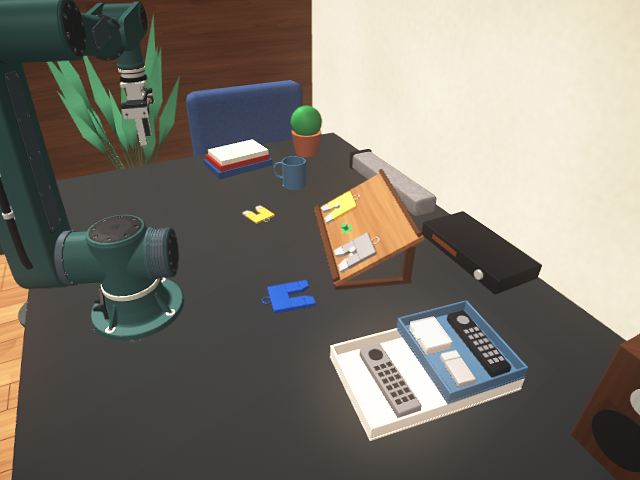

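Look-alikes in the top view: yellow on the board (261,213), smaller yellow on the table (210,288), blue (347,305) and grey on the board (338,237). I choose the yellow one on the board at its left end peg, since it is the larger and hangs on the board. I'll check it in a close crop.

Run:
```python
import cv2,numpy as np
a=cv2.imread("pics/top.png")[145:310,190:385];b=cv2.imread("pics/side.png")[160:300,235:435]
a=cv2.resize(a,None,fx=4,fy=4,interpolation=cv2.INTER_CUBIC)[:600];b=cv2.resize(b,None,fx=4,fy=4,interpolation=cv2.INTER_CUBIC)
cv2.imwrite("pics/topc.png",a);cv2.imwrite("pics/sidec.png",b)
```

```text
(no output)
```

View pics/topc.png

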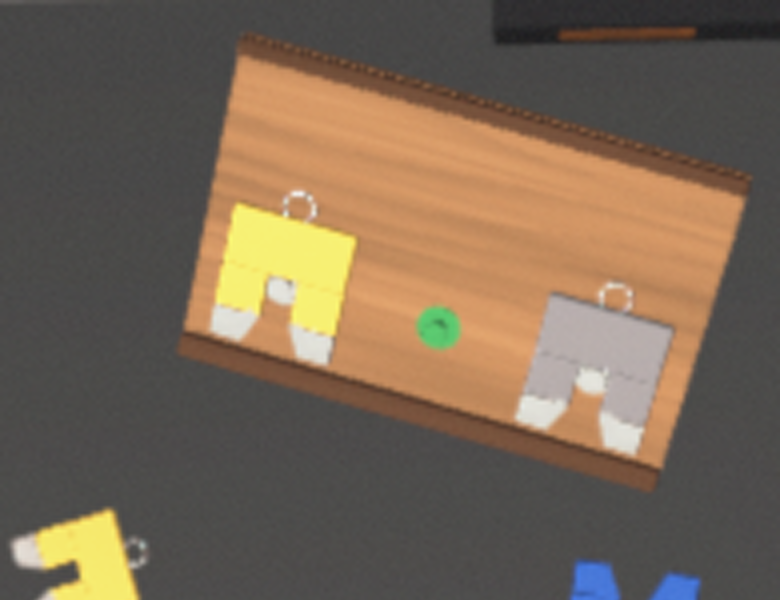

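View pics/sidec.png

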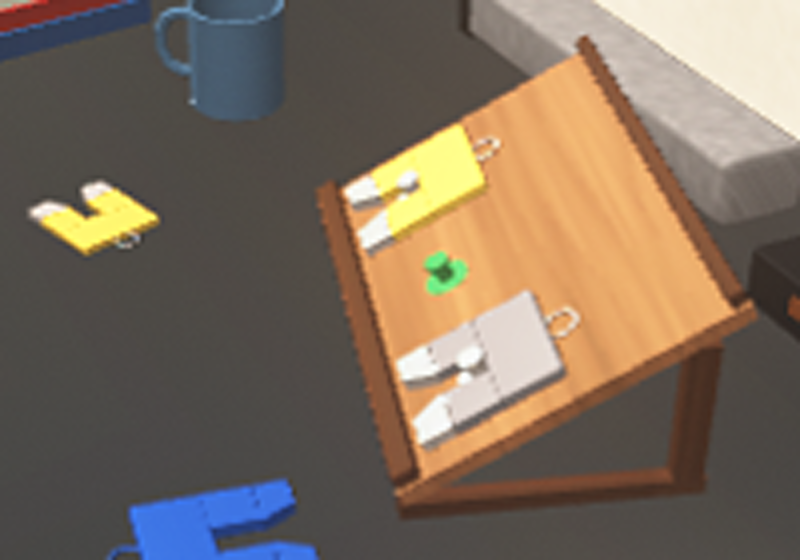

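The crops show the yellow fob on the left peg (head at crop 281,290) with the same outline size as the grey one. The yellow fob on the table is smaller, so the choice is confirmed. The green peg is free at crop (439,328). Next I fit the face pose from both views.

```bash
cat > h.py <<'E'
import numpy as np,json
from bench import robot
from scipy.optimize import least_squares
from scipy.spatial.transform import Rotation as Ro
def proj(P,c):
    T=c["T"];q=(np.atleast_2d(P)-T[:3,3])@T[:3,:3];s=q[:,:2]/q[:,2:]
    s=s*(1+c["k1"]*(s**2).sum(1,keepdims=True));f=240/np.tan(np.radians(c["vfov"]/2))
    return s*f+[c["cx"],c["cy"]]
def face(p): # x,y,z,yaw
    return Ro.from_euler("ZY",[p[3],-np.pi/6]).as_matrix(),np.array(p[:3])
def f2w(p,P): R,t=face(p); return np.atleast_2d(P)@R.T+t
def w2f(p,P): R,t=face(p); return (np.atleast_2d(P)-t)@R
E
python3 - <<'E'
from h import *
top=[((74,115,17),(281,290)),((74,0,17),(438,326)),((74,-115,17),(592,379)),((125,160,10),(237,205)),((125,70,10),(357,239)),((125,-70,10),(553,293)),((125,-160,10),(674,327)),((240,180,12),(240,35)),((240,-180,12),(750,178)),((25,160,10),(209,333)),((25,70,10),(329,364)),((25,-70,10),(516,420)),((25,-160,10),(637,455))]
side=[((74,115,17),(408,182)),((74,0,17),(438,261)),((74,-115,17),(472,358)),((125,160,10),(462,125)),((125,70,10),(485,188)),((125,-70,10),(530,291)),((125,-160,10),(564,368))]
ct,cs=robot.get_calibration("top"),robot.get_calibration("side")
def prep(L,o): return np.array([a for a,_ in L])/1e3,(np.array([b for _,b in L])-1.5)/4+o
tp,tu=prep(top,[190,145]);sp,su=prep(side,[235,160])
def res(p): return np.r_[(proj(f2w(p,tp),ct)-tu).ravel(),(proj(f2w(p,sp),cs)-su).ravel()]
r=least_squares(res,[.5,.05,.035,-.25],loss="soft_l1")
np.set_printoptions(precision=2,suppress=True)
print(r.x*[1e3,1e3,1e3,57.3]);R=res(r.x).reshape(-1,2);print(R.T)
np.save("face.npy",r.x)
for n,P in dict(press=(104,115,10),press_up=(104+70,115,10),across=(174,0,10),end=(104,0,10)).items(): print(n,f2w(r.x,np.array(P)/1e3)*1e3)
o=robot.get_obs();print(Ro.from_euler("xyz",o["ee_rot"]).as_matrix(),robot.tcp_to_tips)
E
```

```text
[499.41  33.89  20.4  -17.47]
[[-0.18 -0.45  0.39 -0.26  0.39 -0.42  0.53 -0.2   0.57  0.26  0.01  0.02
   0.05 -0.42 -0.57 -0.46 -0.74 -0.19 -0.03  0.09]
 [-0.43  1.72 -0.26 -0.94 -0.76 -0.56 -0.15  0.26  0.38 -0.6   0.21 -0.32
  -0.35 -0.12  0.67  0.49  0.18 -1.01 -0.32  0.44]]
press [[615.07 118.05  81.06]]
press_up [[672.9   99.85 116.06]]
across [[638.38  -9.85 116.06]]
end [[580.55   8.35  81.06]]
[[-0.97  0.23 -0.  ]
 [ 0.23  0.97 -0.  ]
 [ 0.   -0.   -1.  ]] 0.014
```

Emit:
carry_out([
  [160,[0,0,0],4],
  [160,[-36,-16,0],0],
  [160,[-36,-16,0],0],
  [160,[-36,-16,0],0],
  [160,[-36,-16,0],0],
  [160,[-36,-16,0],0],
  [160,[-36,-16,0],0],
  [160,[-36,-16,0],0],
])

```text
time: 0.9
tool_pos: [0.3359, 0.3508, 0.219]
ee_rot: [-3.141, -0.0, 2.836]
wrist_force: [0.8, 0.9, -0.1]
width: 0.0359
finger_force: 0.0
```

Emit:
carry_out([
  [160,[-36,-16,0],0],
  [160,[-36,-16,0],0],
  [160,[-36,-16,0],0],
  [160,[-36,-16,0],0],
  [160,[-36,-16,0],0],
  [160,[-36,-16,0],0],
  [160,[-36,-16,0],0],
  [160,[0,0,0],0],
])

```text
time: 1.7
tool_pos: [0.5441, 0.166, 0.2178]
ee_rot: [-3.139, -0.001, 2.831]
wrist_force: [-0.4, 0.6, -0.2]
width: 0.0355
finger_force: 0.0
```

```bash
cat >> h.py <<'E'
def where(contact): # increments to bring the finger contact edge (8 mm uphill, tip) to face point (mm)
    o=robot.get_obs();R=Ro.from_euler("xyz",o["ee_rot"]).as_matrix();p=np.load("face.npy")
    tip=o["tool_pos"]+R@[-.008,0,.014];tgt=f2w(p,np.array(contact)/1e3)[0]
    np.set_printoptions(precision=2,suppress=True)
    print("t",o["time"],"tcp",o["tool_pos"]*1e3,"yaw",np.degrees(o["ee_rot"]),"goal yaw",180+np.degrees(p[3]))
    print("tip in face mm",w2f(p,tip)*1e3,"to go, tool mm",R.T@(tgt-tip)*1e3,"F",o["wrist_force"],"F face",o["wrist_force"]@face(p)[0],"w",o["width"])
E
python3 -c "
from h import *
where((104,115,10))"
```

```text
t 1.7 tcp [544.12 166.03 217.85] yaw [-179.88   -0.03  162.18] goal yaw 162.53005512879685
tip in face mm [[101.22 139.39 153.38]] to go, tool mm [-74.32 -23.67 122.79] F [-0.37  0.57 -0.22] F face [-0.56  0.43  0.06] w 0.03545764541795707
```

Emit:
carry_out([
  [160,[-25,-8,20],0],
  [160,[-25,-8,20],0],
  [160,[-24,-8,20],-0.3],
  [160,[0,0,20],0],
  [160,[0,0,15],0],
  [160,[0,0,7],0],
  [160,[0,0,3],0],
  [160,[0,0,0],0],
])

```text
time: 2.5
tool_pos: [0.6049, 0.125, 0.1149]
ee_rot: [3.141, 0.0, 2.842]
wrist_force: [0.4, -0.6, 0.8]
width: 0.0352
finger_force: 0.0
```

```bash
python3 -c "
from h import *
import cv2
where((104,115,10))
cv2.imwrite('pics/s2.png',cv2.resize(robot.snapshot('side')[110:260,250:450],None,fx=4,fy=4,interpolation=cv2.INTER_CUBIC))"
```

```text
t 2.5 tcp [604.9  125.01 114.94] yaw [179.98   0.03 162.84] goal yaw 162.53005512879685
tip in face mm [[110.66 118.63  29.11]] to go, tool mm [-3.76 -3.66 19.88] F [ 0.39 -0.61  0.77] F face [ 0.87 -0.47  0.39] w 0.035207535490052164
```

View pics/s2.png

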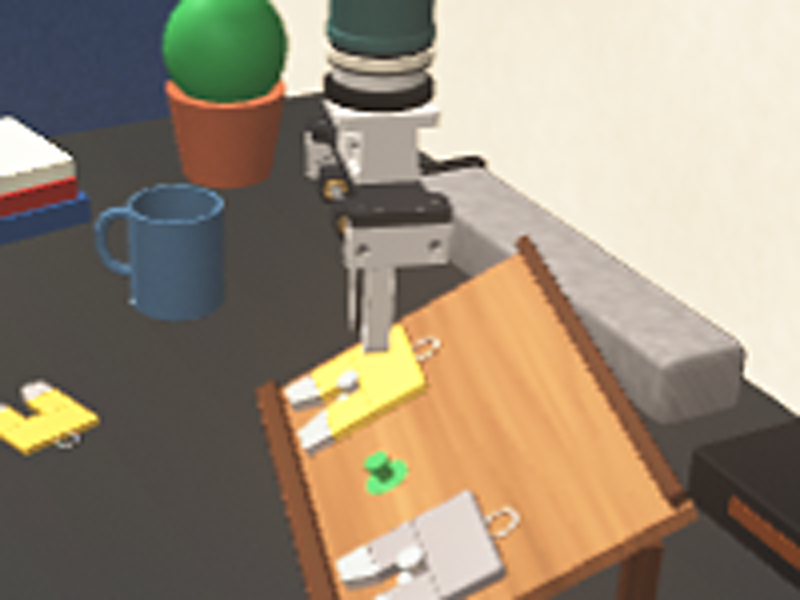

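The tips stand above the fob's solid part at about (375,350) in the crop, with the mug and pegs clear. Coming down slowly.

Emit:
carry_out([
  [160,[-4,-4,4],0.3],
  [160,[0,0,3],0],
  [160,[0,0,2],0],
  [160,[0,0,2],0],
  [160,[0,0,2],0],
  [160,[0,0,0],0],
])

```text
time: 3.15
tool_pos: [0.6075, 0.1194, 0.101]
ee_rot: [-3.141, -0.001, 2.836]
wrist_force: [0.1, 0.4, -0.4]
width: 0.0354
finger_force: 0.0
```

Emit:
carry_out([
  [160,[0,0,1.5],0],
  [160,[0,0,1.5],0],
])

```text
time: 3.35
tool_pos: [0.6078, 0.1194, 0.0985]
ee_rot: [3.141, 0.0, 2.836]
wrist_force: [-0.2, 0.7, -0.3]
width: 0.0348
finger_force: 0.0
```

Emit:
carry_out([
  [160,[0,0,1.5],0],
])

```text
time: 3.45
tool_pos: [0.6078, 0.1194, 0.0972]
ee_rot: [3.141, 0.0, 2.836]
wrist_force: [-1.3, 0.1, 4.9]
width: 0.0349
finger_force: 2.1
```

Emit:
carry_out([
  [160,[0,0,0.5],0],
  [160,[0,0,0],0],
])

```text
time: 3.65
tool_pos: [0.6079, 0.1194, 0.0972]
ee_rot: [3.141, 0.001, 2.836]
wrist_force: [-0.7, -0.2, 2.2]
width: 0.035
finger_force: 1.7
```

```bash
python3 -c "
from h import *
where((104,115,10))"
```

```text
t 3.65 tcp [607.94 119.43  97.23] yaw [179.98   0.05 162.49] goal yaw 162.53005512879685
tip in face mm [[105.77 114.18  11.49]] to go, tool mm [0.79 0.82 2.18] F [-0.7  -0.24  2.22] F face [ 0.6  -0.44  2.22] w 0.03497862105142045
```

Emit:
carry_out([
  [160,[0,0,1],0],
  [160,[0,0,0],0],
])

```text
time: 3.85
tool_pos: [0.6081, 0.1194, 0.097]
ee_rot: [3.141, 0.001, 2.836]
wrist_force: [-1.5, 0.2, 6.7]
width: 0.0351
finger_force: 3.2
```

Emit:
carry_out([
  [160,[0,0,1],0],
  [160,[0,0,0],0],
])

```text
time: 4.05
tool_pos: [0.6081, 0.1194, 0.0968]
ee_rot: [3.141, 0.002, 2.836]
wrist_force: [-2.9, -0.7, 9.0]
width: 0.035
finger_force: 4.6
```

Emit:
carry_out([
  [160,[-1.7,0,-1],0],
  [160,[-2.6,0,-1.5],0],
  [160,[-2.6,0,-1.5],0],
  [160,[-2.6,0,-1.5],0],
  [160,[0,0,0],0],
])

```text
time: 4.55
tool_pos: [0.6154, 0.1176, 0.1011]
ee_rot: [3.141, -0.003, 2.837]
wrist_force: [-6.0, 1.3, 7.5]
width: 0.0347
finger_force: 4.8
```

```bash
python3 -c "
from h import *
import cv2
where((104,115,10))
cv2.imwrite('pics/s3.png',cv2.resize(robot.snapshot('side')[110:260,250:450],None,fx=4,fy=4,interpolation=cv2.INTER_CUBIC))"
```

```text
t 4.55 tcp [615.4  117.57 101.14] yaw [179.95  -0.19 162.52] goal yaw 162.53005512879685
tip in face mm [[114.31 114.66  11.04]] to go, tool mm [8.39 0.34 6.08] F [-5.96  1.33  7.51] F face [-1.52 -0.52  9.54] w 0.034718470874565574
```

View pics/s3.png

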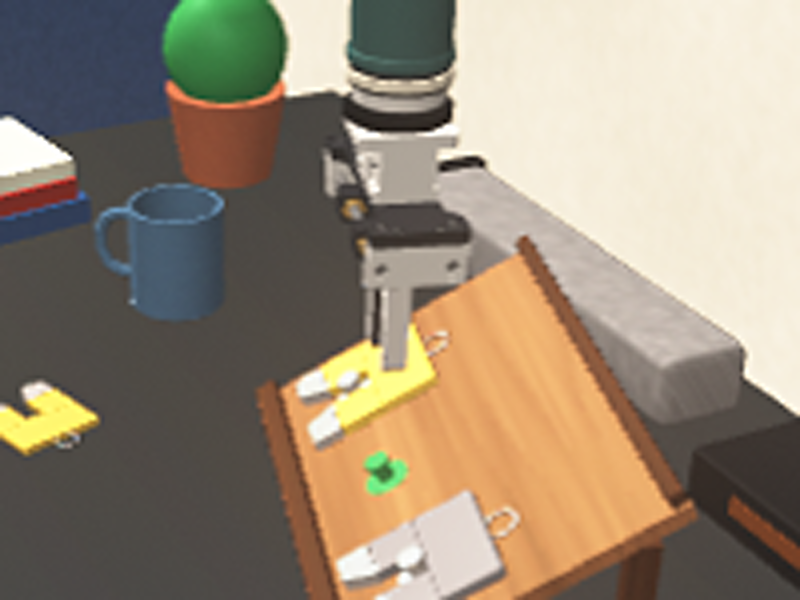

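The fob moved up with the tips: its corner went from (425,383) to (437,375), flat, with 9.5 N normal force. Carrying on.

Emit:
carry_out([
  [160,[-3,0,-1.7],0],
  [160,[-3.5,0,-2],0],
  [160,[-3.5,0,-2],0],
  [160,[-3.5,0,-2],0],
  [160,[-3.5,0,-2],0],
  [160,[-3.5,0,-2],0],
])

```text
time: 5.2
tool_pos: [0.6345, 0.1116, 0.1127]
ee_rot: [3.141, -0.004, 2.837]
wrist_force: [-6.4, 2.3, 6.7]
width: 0.0351
finger_force: 4.8
```

```bash
python3 -c "
from h import *
where((180,115,11))"
```

```text
t 5.2 tcp [634.54 111.6  112.71] yaw [179.95  -0.25 162.54] goal yaw 162.53005512879685
tip in face mm [[137.43 114.71  11.03]] to go, tool mm [-36.79   0.3  -21.42] F [-6.43  2.26  6.68] F face [-2.56  0.22  9.2 ] w 0.03507151671553553
```

Emit:
carry_out([
  [160,[-3.5,0,-2],0],
  [160,[-3.5,0,-2],0],
  [160,[-3.5,0,-2],0],
  [160,[-3.5,0,-2],0],
  [160,[-3.5,0,-2],0],
  [160,[-3.5,0,-2],0],
])

```text
time: 5.8
tool_pos: [0.6546, 0.1053, 0.1249]
ee_rot: [3.141, -0.004, 2.837]
wrist_force: [-5.6, 2.4, 6.9]
width: 0.0353
finger_force: 4.9
```

Emit:
carry_out([
  [160,[-3.5,0,-2],0],
  [160,[-3.5,0,-2],0],
  [160,[-3.5,0,-2],0],
  [160,[-3.5,0,-2],0],
  [160,[-1.7,0,-1],0],
  [160,[0,0,0],0],
])

```text
time: 6.4
tool_pos: [0.67, 0.1005, 0.1342]
ee_rot: [3.14, -0.003, 2.837]
wrist_force: [-5.2, 1.5, 8.4]
width: 0.0351
finger_force: 4.8
```

```bash
python3 -c "
from h import *
import cv2
where((181,0,11))
cv2.imwrite('pics/s4.png',cv2.resize(robot.snapshot('side')[110:260,250:450],None,fx=4,fy=4,interpolation=cv2.INTER_CUBIC))"
```

```text
t 6.4 tcp [670.01 100.49 134.18] yaw [179.94  -0.17 162.54] goal yaw 162.53005512879685
tip in face mm [[180.39 114.77  11.04]] to go, tool mm [  -0.53 -114.76   -0.4 ] F [-5.2   1.45  8.41] F face [-0.47 -0.18  9.98] w 0.03513528972403859
```

View pics/s4.png

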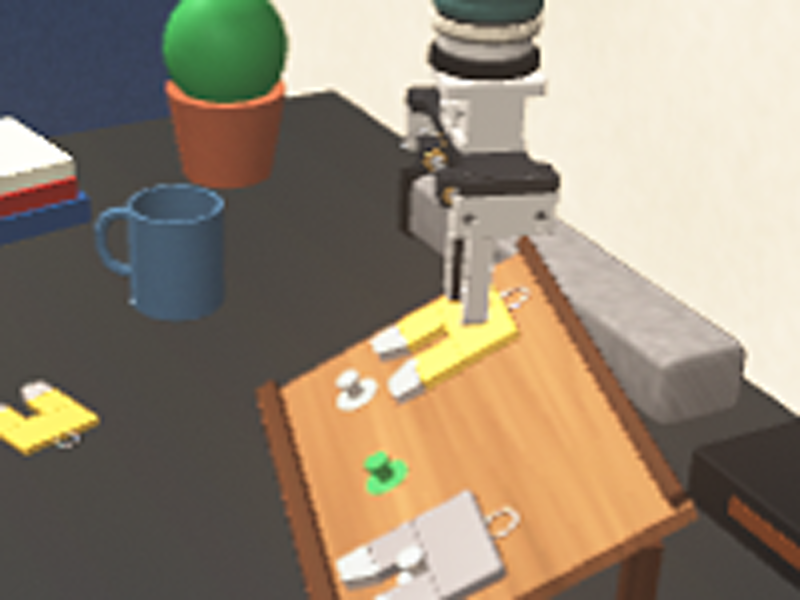

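The fob lies flat, clear above the steel peg (feet near (400,385), peg (352,385)). Now across.

Emit:
carry_out([
  [160,[0,-2,0],0],
  [160,[0,-3,0],0],
  [160,[0,-4,0],0],
  [160,[0,-4,0],0],
  [160,[0,-4,0],0],
  [160,[0,-4,0],0],
  [160,[0,-4,0],0],
  [160,[0,-4,0],0],
])

```text
time: 7.25
tool_pos: [0.6619, 0.0731, 0.1346]
ee_rot: [3.139, -0.001, 2.837]
wrist_force: [-4.2, 2.7, 7.9]
width: 0.0349
finger_force: 4.6
```

```bash
python3 -c "
from h import *
where((181,0,11))"
```

```text
t 7.25 tcp [661.93  73.09 134.56] yaw [179.85  -0.06 162.55] goal yaw 162.53005512879685
tip in face mm [[181.06  86.23  11.11]] to go, tool mm [  0.02 -86.23  -0.1 ] F [-4.22  2.74  7.86] F face [-0.27  1.34  9.23] w 0.03485345558080863
```

Emit:
carry_out([
  [160,[0,-4,0],0],
  [160,[0,-4,0],0],
  [160,[0,-4,0],0],
  [160,[0,-4,0],0],
  [160,[0,-4,0],0],
  [160,[0,-4,0],0],
  [160,[0,-4,0],0],
  [160,[0,-4,0],0],
])

```text
time: 8.05
tool_pos: [0.6523, 0.0425, 0.1346]
ee_rot: [3.139, -0.001, 2.837]
wrist_force: [-5.1, 4.1, 8.7]
width: 0.0349
finger_force: 4.8
```

Emit:
carry_out([
  [160,[0,-4,0],0],
  [160,[0,-4,0],0],
  [160,[0,-4,0],0],
  [160,[0,-4,0],0],
  [160,[0,-4,0],0],
  [160,[0,-4,0],0],
  [160,[0,-4,0],0],
  [160,[0,-4,0],0],
])

```text
time: 8.85
tool_pos: [0.6426, 0.012, 0.1346]
ee_rot: [3.139, -0.001, 2.837]
wrist_force: [-4.1, 2.8, 8.5]
width: 0.035
finger_force: 5.0
```

```bash
python3 -c "
from h import *
where((181,0,11))"
```

```text
t 8.85 tcp [642.64  12.   134.6 ] yaw [179.87  -0.06 162.54] goal yaw 162.53005512879685
tip in face mm [[181.02  22.16  11.18]] to go, tool mm [ -0.06 -22.16   0.11] F [-4.09  2.85  8.47] F face [0.11 1.49 9.71] w 0.035034314800201895
```

Emit:
carry_out([
  [160,[0,-4,0],0],
  [160,[0,-4,0],0],
  [160,[0,-4,0],0],
  [160,[0,-4,0],0],
  [160,[0,-3,0],0],
  [160,[0,-1,0],0],
  [160,[0,0,0],0],
])

```text
time: 9.55
tool_pos: [0.6365, -0.0074, 0.1346]
ee_rot: [3.14, -0.001, 2.836]
wrist_force: [-5.1, 2.5, 9.2]
width: 0.0349
finger_force: 5.1
```

```bash
python3 -c "
from h import *
import cv2
where((181,0,11))
s=robot.snapshot('side');t=robot.snapshot('top')
a=cv2.resize(s[160:300,300:430],None,fx=4,fy=4,interpolation=cv2.INTER_CUBIC)[:,:400]
b=cv2.resize(t[160:300,240:340],None,fx=4,fy=4,interpolation=cv2.INTER_CUBIC)
cv2.imwrite('pics/c5.png',np.hstack([a,b]))"
```

```text
t 9.55 tcp [636.55  -7.36 134.62] yaw [179.9   -0.07 162.52] goal yaw 162.53005512879685
tip in face mm [[181.03   1.85  11.19]] to go, tool mm [-0.07 -1.85  0.17] F [-5.13  2.5   9.19] F face [-0.29  0.84 10.78] w 0.03494225688182003
```

View pics/c5.png

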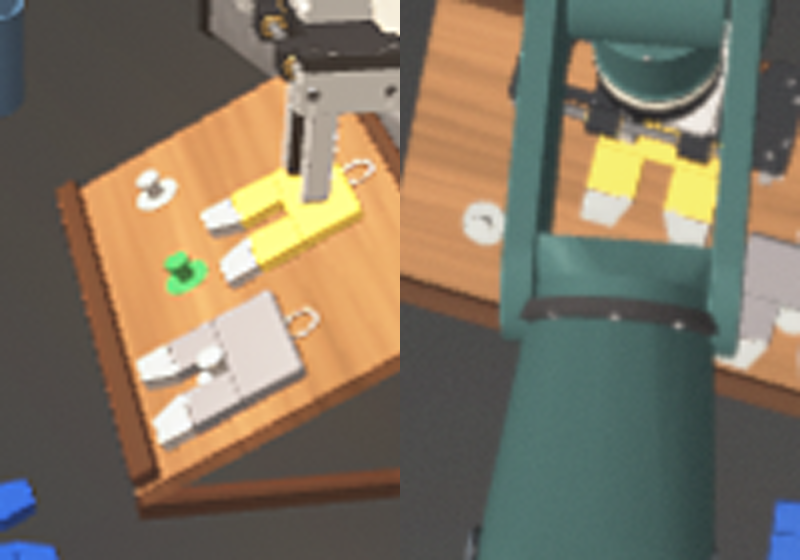

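Run:
```python
from h import *
p=np.load("face.npy");ct,cs=robot.get_calibration("top"),robot.get_calibration("side")
T=[((-55,45,10),(582,217)),((-55,22,10),(612,225)),((-55,-22,10),(668,238)),((0,11,10),(641,160))]
S=[((45,-45,10),(362,213))]
def w(q,L): 
    c,s=np.cos(q[2]),np.sin(q[2]);A=np.array([a for a,_ in L],float)
    return f2w(p,np.c_[q[0]+c*A[:,0]-s*A[:,1],q[1]+s*A[:,0]+c*A[:,1],A[:,2]+1]/1e3)
tu=(np.array([b for _,b in T])-1.5-[400,0])/4+[240,160];su=(np.array([b for _,b in S])-1.5)/4+[300,160]
f=lambda q:np.r_[(proj(w(q,T),ct)-tu).ravel(),(proj(w(q,S),cs)-su).ravel()]
r=least_squares(f,[155,0,0]);print(r.x*[1,1,57.3],f(r.x).reshape(-1,2))
```

```text
[155.59490223   3.67329509  -0.5117419 ] [[-0.66332091 -0.23420687]
 [-0.33713923  0.06751313]
 [ 0.67433367  1.23615306]
 [ 0.84115313 -0.76902592]
 [-0.37799873 -0.89491575]]
```

The fob is straight (-0.5°) at face x≈155.6, y≈+3, with its feet above the green peg. I'll trim 3 mm sideways, then go down.

Emit:
carry_out([
  [160,[0,-2,0],0],
  [160,[0,-1,0],0],
  [160,[1.7,0,1],0],
  [160,[3.5,0,2],0],
  [160,[3.5,0,2],0],
  [160,[3.5,0,2],0],
  [160,[3.5,0,2],0],
  [160,[3.5,0,2],0],
])

```text
time: 10.45
tool_pos: [0.6182, -0.0051, 0.1241]
ee_rot: [3.14, 0.002, 2.836]
wrist_force: [-4.1, 1.9, 8.4]
width: 0.035
finger_force: 5.0
```

```bash
python3 -c "
from h import *
where((106,0,11.2))"
```

```text
t 10.45 tcp [618.18  -5.05 124.14] yaw [179.93   0.09 162.51] goal yaw 162.53005512879685
tip in face mm [[160.07  -1.48  11.23]] to go, tool mm [46.86  1.43 26.98] F [-4.11  1.9   8.43] F face [0.33 0.57 9.55] w 0.0349895069164643
```

Emit:
carry_out([
  [160,[3.5,0,2],0],
  [160,[3.5,0,2],0],
  [160,[3.5,0,2],0],
  [160,[3.5,0,2],0],
  [160,[3.5,0,2],0],
  [160,[0,0,0],0],
])

```text
time: 11.05
tool_pos: [0.6008, 0.0004, 0.1136]
ee_rot: [3.141, -0.0, 2.836]
wrist_force: [-5.3, 1.3, 8.6]
width: 0.0351
finger_force: 5.0
```

Emit:
carry_out([
  [160,[3.5,0,2],0],
  [160,[3.5,0,2],0],
  [160,[3.5,0,2],0],
  [160,[3.5,0,2],0],
  [160,[3.5,0,2],0],
  [160,[0,0,0],0],
])

```text
time: 11.65
tool_pos: [0.5842, 0.0057, 0.1035]
ee_rot: [3.141, -0.0, 2.836]
wrist_force: [-4.9, 1.7, 8.7]
width: 0.035
finger_force: 5.0
```

```bash
python3 -c "
from h import *
import cv2
where((106,0,11.2))
s=robot.snapshot('side');t=robot.snapshot('top')
a=cv2.resize(s[160:300,300:430],None,fx=4,fy=4,interpolation=cv2.INTER_CUBIC)[:,:400]
b=cv2.resize(t[160:300,240:340],None,fx=4,fy=4,interpolation=cv2.INTER_CUBIC)
cv2.imwrite('pics/c6.png',np.hstack([a,b]))"
```

```text
t 11.65 tcp [584.16   5.68 103.52] yaw [179.94  -0.01 162.51] goal yaw 162.53005512879685
tip in face mm [[118.83  -1.46  11.21]] to go, tool mm [11.11  1.45  6.43] F [-4.87  1.7   8.73] F face [-0.1   0.16 10.14] w 0.034975209635335035
```

View pics/c6.png

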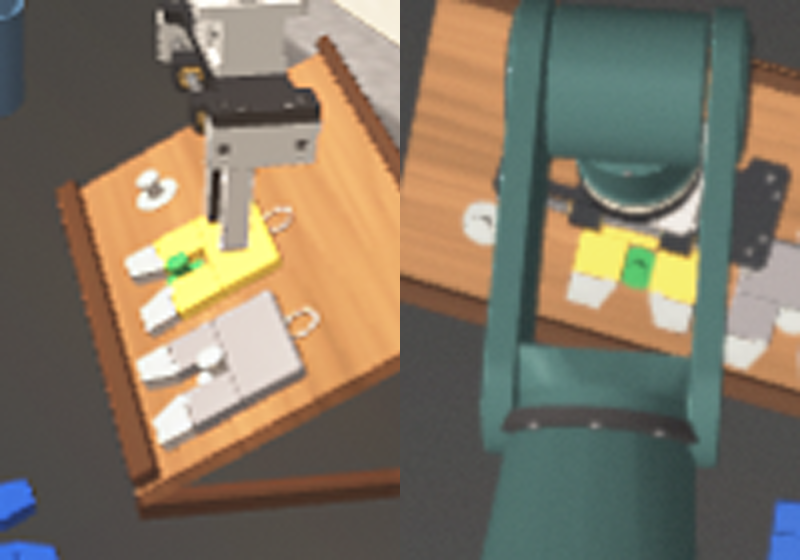

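The green peg is in the slot and centred (top crop about (638,265)). Easing down the last 13 mm.

Emit:
carry_out([
  [160,[2.6,0,1.5],0],
  [160,[2.6,0,1.5],0],
  [160,[1.7,0,1],0],
  [160,[1.7,0,1],0],
  [160,[0.9,0,0.5],0],
  [160,[0,0,0],0],
])

```text
time: 12.35
tool_pos: [0.5756, 0.0084, 0.0983]
ee_rot: [3.141, 0.001, 2.836]
wrist_force: [-4.5, 1.4, 9.7]
width: 0.035
finger_force: 5.2
```

```bash
python3 -c "
from h import *
where((106,0,11.2))"
```

```text
t 12.35 tcp [575.63   8.38  98.34] yaw [179.94   0.04 162.51] goal yaw 162.53005512879685
tip in face mm [[108.51  -1.44  11.19]] to go, tool mm [2.18 1.44 1.24] F [-4.5   1.38  9.69] F face [ 0.77 -0.04 10.74] w 0.035020172875198034
```

Emit:
carry_out([
  [160,[0.9,0,0.5],0],
  [160,[0,0,0],0],
])

```text
time: 12.55
tool_pos: [0.5749, 0.0086, 0.0979]
ee_rot: [3.141, 0.001, 2.836]
wrist_force: [-4.3, 0.6, 9.3]
width: 0.0353
finger_force: 5.2
```

```bash
python3 -c "
from h import *
where((106,0,11.2))"
```

```text
t 12.55 tcp [574.89   8.59  97.88] yaw [179.94   0.06 162.5 ] goal yaw 162.53005512879685
tip in face mm [[107.61  -1.46  11.18]] to go, tool mm [1.41 1.46 0.79] F [-4.28  0.62  9.34] F face [ 0.97 -0.69 10.23] w 0.03529775278948184
```

Emit:
carry_out([
  [160,[0.9,0,0.5],0],
  [160,[0,0,0],0],
])

```text
time: 12.75
tool_pos: [0.574, 0.0089, 0.0974]
ee_rot: [3.14, 0.001, 2.836]
wrist_force: [-3.5, 0.7, 9.3]
width: 0.0348
finger_force: 5.2
```

Emit:
carry_out([
  [160,[0.9,0,0.5],0],
  [160,[0,0,0],0],
])

```text
time: 12.95
tool_pos: [0.5732, 0.0092, 0.0969]
ee_rot: [3.14, 0.001, 2.836]
wrist_force: [-4.1, 1.2, 9.8]
width: 0.0354
finger_force: 5.1
```

```bash
python3 -c "
from h import *
where((106,0,11.2))"
```

```text
t 12.95 tcp [573.2    9.16  96.9 ] yaw [179.94   0.06 162.51] goal yaw 162.53005512879685
tip in face mm [[105.58  -1.42  11.22]] to go, tool mm [-0.37  1.42 -0.19] F [-4.07  1.19  9.76] F face [ 1.21 -0.08 10.58] w 0.03537811845936385
```

Emit:
carry_out([
  [160,[0.9,0,0.5],0],
  [160,[0,0,0],0],
])

```text
time: 13.15
tool_pos: [0.573, 0.0092, 0.0967]
ee_rot: [3.14, 0.003, 2.836]
wrist_force: [-3.7, 1.5, 11.1]
width: 0.0352
finger_force: 5.0
```

Emit:
carry_out([
  [160,[0.9,0,0.5],0],
  [160,[0,0,0],0],
])

```text
time: 13.35
tool_pos: [0.5728, 0.0093, 0.0966]
ee_rot: [3.14, 0.004, 2.836]
wrist_force: [-1.6, 0.8, 10.0]
width: 0.0351
finger_force: 4.9
```

```bash
python3 -c "
from h import *
where((106,0,11.2))"
```

```text
t 13.35 tcp [572.77   9.3   96.64] yaw [179.92   0.26 162.5 ] goal yaw 162.53005512879685
tip in face mm [[105.11  -1.42  11.22]] to go, tool mm [-0.78  1.42 -0.42] F [-1.62  0.83  9.95] F face [3.42 0.3  9.52] w 0.03505039889372613
```

The tip stopped and the tangential force rose to 3.4 N, so the fob is resting on the peg. Lifting off along the face normal.

Emit:
carry_out([
  [160,[0.5,0,-0.9],0],
  [160,[0.5,0,-0.9],0],
  [160,[0.5,0,-1],0],
  [160,[1,0,-2],0],
  [160,[2,0,-4],0],
  [160,[0,0,-15],0],
  [160,[0,0,-30],0],
  [160,[0,0,-30],0],
])

```text
time: 14.15
tool_pos: [0.5668, 0.0106, 0.1787]
ee_rot: [-3.141, -0.001, 2.836]
wrist_force: [0.0, -0.2, -0.1]
width: 0.0351
finger_force: 0.0
```

Emit:
carry_out([
  [160,[10,10,-30],0],
  [160,[30,30,0],0],
  [160,[30,30,0],0],
  [160,[30,30,0],0],
  [160,[30,30,0],0],
  [160,[30,30,0],0],
  [160,[0,0,0],0],
])

```text
time: 14.85
tool_pos: [0.4605, 0.2152, 0.209]
ee_rot: [3.139, 0.0, 2.843]
wrist_force: [0.0, -1.0, 0.0]
width: 0.0348
finger_force: 0.0
```

```bash
python3 -c "
from h import *
import cv2
where((106,0,11.2))
s=robot.snapshot('side');t=robot.snapshot('top')
a=cv2.resize(s[160:300,300:430],None,fx=4,fy=4,interpolation=cv2.INTER_CUBIC)[:,:400]
b=cv2.resize(t[160:300,240:340],None,fx=4,fy=4,interpolation=cv2.INTER_CUBIC)
cv2.imwrite('pics/c7.png',np.hstack([a,b]))"
```

```text
t 14.85 tcp [460.54 215.18 209.02] yaw [179.85   0.01 162.87] goal yaw 162.53005512879685
tip in face mm [[ 15.   161.34 192.97]] to go, tool mm [-168.73 -162.63  111.5 ] F [ 0.01 -0.97  0.01] F face [ 0.27 -0.92 -0.14] w 0.034835015226275676
```

View pics/c7.png

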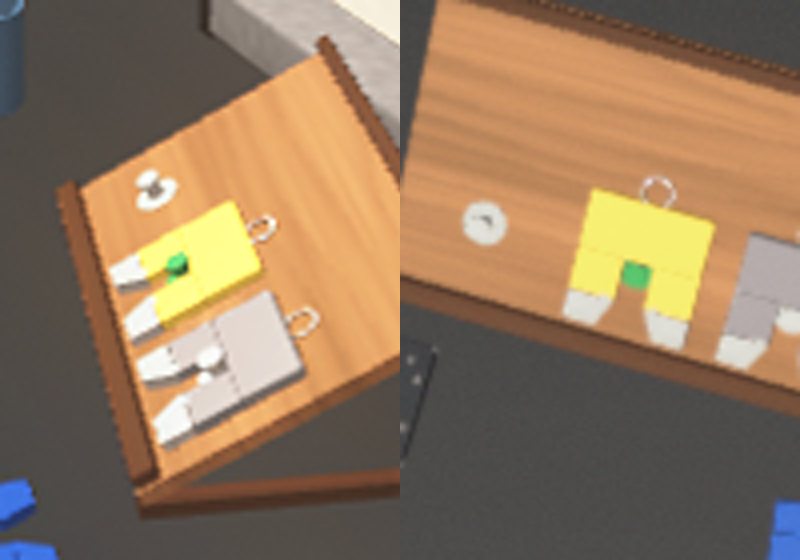

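The yellow fob hangs straight and flat on the green peg (top crop about (636,272)). The grey fob has not moved. The robot is clear, so I'm handing in.

```bash
python3 -c "
from bench import robot
print(robot.close_job())"
```

```text
the job is handed in; nothing more can be done
None
```

The yellow fob now hangs straight and flat on the green middle peg, the grey fob was left where it was, and the job was handed in at about 15 s; the judging result was not shown.

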